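# Pack out the module gap with spacers and hold the clamp shut

### The job

On the bench fixture, pack the gap between the sprung jaw and the electronics module facing it with upright spacer plates from the mat, adding them side by side until the gap is taken up and, on sliding the jaw shut by its black handle, you feel it bear on the stack before it runs out of travel. Leave spacers you do not need standing on the mat, and do not disturb the screwdriver, the jar or the suction lifter. The jaw springs open if let go, so finish while holding the handle, firmly pressing the jaw against the upright stack.

Things in the scene. Friction and masses are not known exactly. Their poses are not given: they have to be found in the camera images.
- base: grey fixture base plate 100 (its x) x 430 (its y, -110 to +320) x 12 mm thick, fixed. Origin: on its underside, below the middle of the open jaw's front face; z up, +y the way the jaw closes. Upper face 12 mm above the origin. A dark backstop 55 mm tall crosses it at y = 155 to 177. The gap to be packed starts at y = 0, has no side walls; its middle line is x = 0
- jaw: sliding aluminium jaw 64 (x) x 75 (y) x 39 mm high with a black handle. Origin: on the plate's upper face under its front face, axes as the base. Slides along base +y from 0 (open, held by a spring) to 20 mm (end stop); spring 2.4 N open, 3.2 N at the end; no latch. Open, the gap takes the right number of spacers plus 7 to 12 mm; with one too few the jaw ends its travel short of the stack
- jaw_handle (a point): grip point of the jaw's black handle, 17 mm below its top, 72 mm above the plate's upper face, 55 mm behind (base -y) the jaw's front face. Upright bar 36 wide (base x) x 14 thick (base y) x 50 mm high, best taken across its 14 mm; free space all round
- jaw_face (a point): middle of the jaw's front face, 20 mm above the base plate's upper face
- module_long: aluminium electronics module 70 (x) x 108.5 long (y) x 50 mm high, three brass connectors on top (up to 58 mm). Origin: centre of the lower edge of its back; front face 108.5 mm from there along its -y; axes as the base. Fixed on the base plate, either before the backstop facing the jaw (origin at base y about 150) or parked behind it (base y about 310)
- module_short: same kind of module, 92.5 mm long (front face 92.5 mm along -y from its origin). One of the two modules faces the jaw, the other is parked. With the long one facing, the gap to the open jaw is 39.5 to 43.5 mm (two spacers), with the short one 55.5 to 59.5 mm (three spacers)
- mat: black rubber bench mat 250 (x) x 220 (y) x 3 mm thick on the bench, origin at the centre of its underside
- spacer_1: one of four equal aluminium spacer plates, about 120 g, upright on the mat. Lower part 56 wide (its x) x 16 thick (its y) x 40 high; above it a centred grip tab 30 wide (x) x 16 thick, to 78 mm total height; the lowest 6 mm narrowed to 52 x 11. Origin: centre of the underside, z up. Take the tab by its 30 mm width (fingers closing along its x), so the fingers stay out of the gap
- spacer_2: a spacer plate equal to spacer_1 (56 x 16 x 78 mm, 30 mm wide grip tab along its x, 16 mm thick along its y), origin at the centre of its underside
- spacer_3: a spacer plate equal to spacer_1 (56 x 16 x 78 mm, 30 mm wide grip tab along its x, 16 mm thick along its y), origin at the centre of its underside
- spacer_4: a spacer plate equal to spacer_1 (56 x 16 x 78 mm, 30 mm wide grip tab along its x, 16 mm thick along its y), origin at the centre of its underside
- screwdriver: bystander: loose screwdriver lying on the bench
- jar: bystander: loose clear jar with a steel cap, 52 mm across, 65 mm high, origin at its underside
- lifter: bystander: loose suction lifter with two 90 mm rubber cups and a bar handle, 240 mm long (its y), about 80 mm high, origin at its underside

How it is judged:
By the outcome, as a careful person would: the job done as asked, in the order asked, and still so for the second after the job is handed in, while the arm keeps its last pose, push and grip.
It also fails if it takes over 72 s, if anything falls off the work surface, if the arm or the gripper's body presses on something with over 40 N, if the wrist force passes 120 N, or if a joint passes its speed limit or range.

### The arm

A 6-joint arm with a two-finger parallel gripper is mounted at the origin on the work surface. World frame = base frame: x ahead of the robot, y to its left, z up, the work surface at z = 0. Lengths are in m, angles in rad, forces in N, time in s.
With the tool pointing down it reaches from about 0.35 to 1 m from the base axis. Payload 7.1 kg.
Tool frame: the origin (TCP) lies between the finger pads; the fingertips stand 22 mm ahead of it and the grasp point (between the pads) lies 3 mm ahead of it; z points along the fingers, y is the line along which they close (so a half turn about z gives the same grasp; the last joint's range is limited). The gripper opens to 85 mm and grips with 20 to 120 N. Pads are 22 mm wide; open, the fingers measure 114 mm over their backs; the gripper's body (76 mm by 85 mm) begins 54 mm behind the grasp point. The pads swing forward as they close: fully open they stand 13 mm farther back than shut.
Start: joints at [1.128, 0.423, 1.63, -0, 1.089, -0.019], TCP at [0.257, 0.57, 0.228] pointing down, gripper open.
Joint ranges: [-3, 3], [-0.9, 2.11], [0.09, 2.58], [-1.31, 4.45], [0.11, 2.69], [-2.54, 2.54]. Speed limits (rad/s): [2.39, 2.39, 3.01, 3.14, 3.14, 3.14].

### API

Orientations are given as a rotation vector (axis times angle).
In Python, from rig import manip gives the robot as it stands. The module is installed in compiled form; this text tells all that it offers. Calls block until the motion is done:
- manip.move_to(position, orientation): joint-space move of the TCP to a pose.
- manip.servo_line(position, orientation=None, rate=0.15): straight line of the TCP; orientation=None keeps the orientation; rate is the mean speed in m/s.
- manip.set_joints(angles): joint-space move.
- manip.command_gripper(opening, f_grip=None): finger opening in m; f_grip is the grip in N (None keeps the last); returns when the fingers have stopped.
- manip.hold(seconds).
- manip.solve_ik(position, orientation): joint angles nearest the present ones, or None.
- manip.camera(name): name is "scene" or "top" or "wrist"; returns a dict with "image" (400x640x3 uint8, red, green, blue), "fx", "fy", "cx", "cy" (pixels), "k1" (the pictures are not rectified: a ray, as slopes to the right and down, at radius r is drawn at 1 + k1 r^2 times it, then the intrinsics apply), "cam_to_world" (4x4, takes a point from camera to world coordinates); the wrist camera has in their place "mount" (4x4, takes a point from camera to tool coordinates, whose origin is the TCP and whose axes are the flange's). Camera axes: x right, y down, z forward; pixel columns grow to the right and rows downward; lengths in m; the calibration is good to about 2 mm. A picture is of the moment at which its call begins: read the wrist's pose just before it. There is no depth.
A pose or a line that the arm cannot do raises manip.IKError and nothing moves.
- manip.sign_off(): hands the job in; it is judged then, once.
Readings, each from a call of its own:
- manip.get_time(): time.
- manip.get_joint_positions(): joint angles.
- manip.get_joint_vel(): joint speeds.
- manip.get_tau(): joint torques, N m.
- manip.get_position(): TCP position.
- manip.get_ee_rot(): TCP orientation.
- manip.get_contact_force(): force on the tool from outside, world axes, zero at the start.
- manip.get_torque(): the same for the moment, N m.
- manip.get_width(): finger opening in m.
- manip.get_grip_force(): force on a finger pad.
Only numpy, scipy, OpenCV 4.12 (cv2) and the standard library are available. Lean on these libraries where they do the work, as an engineer would, in place of code of your own. Each camera call takes 0.05 s, during which the arm holds its last target. There are 200 camera calls.

## Working session

There is one attempt and no reset: what is moved stays moved. The work goes in short steps, each a Python script; the robot and the scene stay as the last script left them, time stands still between calls to the robot, and variables do not carry over. Pictures are saved under pics/ and viewed, at most 10 in all, crops included, and the job is handed in when it is done.

```bash
mkdir -p pics; cat > h.py <<'E'
import numpy as np, cv2
from rig import manip
from scipy.spatial.transform import Rotation as R
def snap(n,f):
    c=manip.camera(n); im=c.pop("image"); cv2.imwrite(f"pics/{f}.png",im[:,:,::-1].copy()); np.save(f"pics/{f}.npy",c,allow_pickle=True); return im,c
def load(f): return np.load(f"pics/{f}.npy",allow_pickle=True).item()
def ray(c,u,v):
    p=np.array([(u-c["cx"])/c["fx"],(v-c["cy"])/c["fy"]]); q=p.copy()
    for _ in range(20): q=p/(1+c["k1"]*(q@q))
    return np.array([q[0],q[1],1.])
def topix(c,P):
    T=np.linalg.inv(c["cam_to_world"]); X=T[:3,:3]@P+T[:3,3]; q=X[:2]/X[2]; q=q*(1+c["k1"]*(q@q)); return q*[c["fx"],c["fy"]]+[c["cx"],c["cy"]]
def onplane(c,u,v,z):
    T=c["cam_to_world"]; d=T[:3,:3]@ray(c,u,v); return T[:3,3]+d*(z-T[2,3])/d[2]
E
python3 - <<'E'
from h import *
for n in("scene","top"):
    im,c=snap(n,n); print(n,c)
E
```

```text
scene {'fx': 476.24131661775584, 'fy': 476.24131661775584, 'cx': 311.92236958397564, 'cy': 208.52209695046497, 'k1': -0.09179449660183504, 'cam_to_world': array([[ 4.32473268e-01,  7.75681451e-01, -4.59657653e-01,
         1.09407071e+00],
       [ 9.01646707e-01, -3.71886115e-01,  2.20757636e-01,
        -2.86693224e-01],
       [ 2.97304853e-04, -5.09920585e-01, -8.60221430e-01,
         1.25843623e+00],
       [ 0.00000000e+00,  0.00000000e+00,  0.00000000e+00,
         1.00000000e+00]])}
top {'fx': 376.9298145257177, 'fy': 376.9298145257177, 'cx': 320.43831722440956, 'cy': 202.85320783104734, 'k1': 0.02925776101273698, 'cam_to_world': array([[-2.51658828e-03, -9.97807530e-01,  6.61347061e-02,
         3.91503922e-01],
       [-9.99996645e-01,  2.47051412e-03, -7.78445237e-04,
        -1.18591977e-04],
       [ 6.13351794e-04, -6.61364433e-02, -9.97810400e-01,
         1.01330174e+00],
       [ 0.00000000e+00,  0.00000000e+00,  0.00000000e+00,
         1.00000000e+00]])}
```

View pics/scene.png

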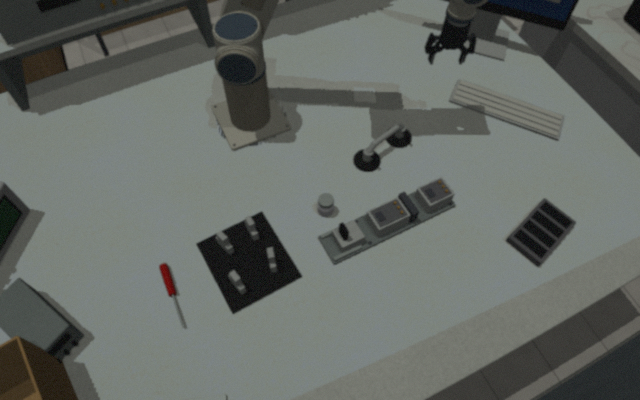

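View pics/top.png

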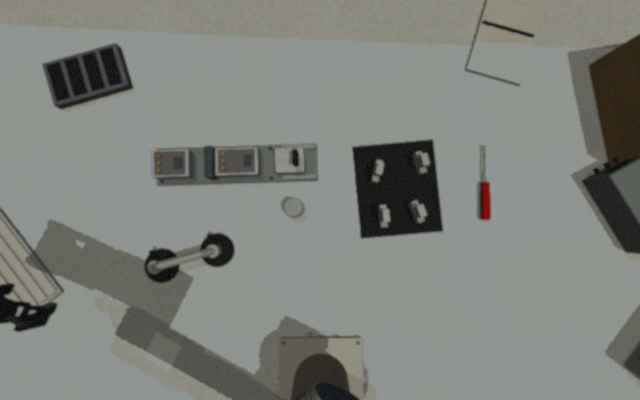

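The top view shows the base plate (u 152–318, v 145–185), the jaw at u≈275–305 and the facing module at u≈216–259. The mat is at u≈355–440 with four spacers on it, and the jar is at (292,207). I'll enlarge crops of both areas.

```bash
python3 - <<'E'
import cv2
im=cv2.imread('pics/top.png')
cv2.imwrite('pics/top_a.png',cv2.resize(im[130:200,145:325],None,fx=4.4,fy=4.4,interpolation=cv2.INTER_CUBIC))
cv2.imwrite('pics/top_b.png',cv2.convertScaleAbs(cv2.resize(im[135:240,345:450],None,fx=5.5,fy=5.5,interpolation=cv2.INTER_CUBIC),alpha=1.3))
E
```

```text
(no output)
```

View pics/top_a.png

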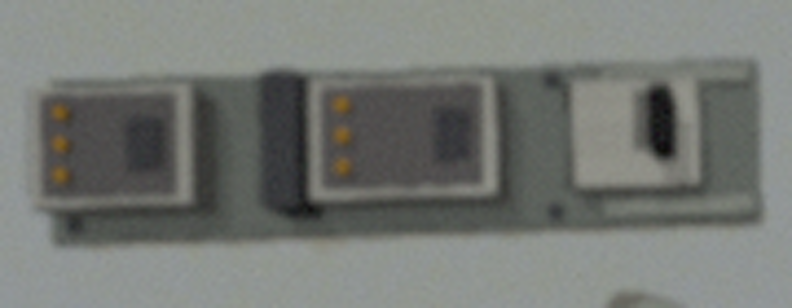

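View pics/top_b.png

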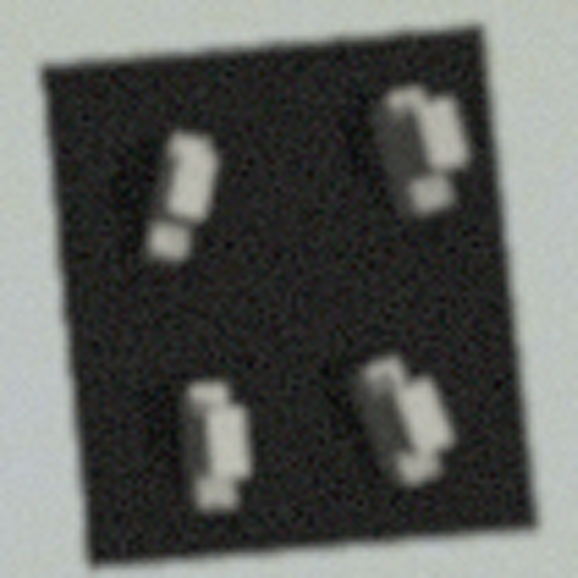

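The facing module measures about 43 px and the parked one about 35 px, so the long module faces the jaw and two spacers are needed. Next I'll get rough poses, then wrist-camera close-ups.

```bash
python3 - <<'E'
from h import *
c=load("top")
a=lambda u,v,z:onplane(c,145+u/4.4-.4,130+v/4.4-.4,z)[:2]
b=lambda u,v,z:onplane(c,345+u/5.5-.4,135+v/5.5-.4,z)[:2]
A,B,C=a(757,62,.012),a(761,220,.012),a(57,245,.012)
print("plate",A,B,C,np.linalg.norm(A-B),np.linalg.norm(C-B))
print("mod len",np.linalg.norm(a(497,195,.05)-a(312,200,.05)),np.linalg.norm(a(192,205,.05)-a(38,207,.05)))
# tab top centres z=.081
for n,t,e1,e2 in (("s1",(190,177),(197,130),(166,262)),("s2",(445,133),(405,90),(432,215)),("s3",(229,444),(208,383),(217,510)),("s4",(427,414),(380,362),(418,484))):
    d=b(*e1,.043)-b(*e2,.043); print(n,b(*t,.081),(b(*e1,.043)+b(*e2,.043))/2,np.linalg.norm(d),np.degrees(np.arctan2(d[1],d[0])))
print("handle",a(660,122,.101),"jar",onplane(c,292,207,.065))
print(manip.get_position(),manip.get_ee_rot(),manip.get_time())
w=manip.camera("wrist");print(w["mount"],w["fx"])
for p in ((.55,.0,.35),(.45,-.2,.35),(.5,-.15,.4)):
  for y in (0,np.pi/2,-np.pi/2,np.pi):
    q=(R.from_euler('z',y)*R.from_rotvec([np.pi,0,0])).as_rotvec(); print(p,y,np.round(manip.solve_ik(p,q),2) if manip.solve_ik(p,q) is not None else None)
E
```

```text
plate [0.61729005 0.00889545] [0.52017907 0.00665152] [0.50570005 0.43148316] 0.09713690656474026 0.4250782980970102
mod len 0.10770597311314835 0.088759088884237
s1 [ 0.54303767 -0.14739706] [ 0.54025542 -0.14930009] 0.06449207213969241 -13.753721994221685
s2 [ 0.56271275 -0.26295321] [ 0.56052202 -0.2610323 ] 0.06059896895156507 11.017643407054477
s3 [ 0.42199812 -0.16338119] [ 0.42215213 -0.16230706] 0.059485754740990174 3.256765048722289
s4 [ 0.43529126 -0.25233647] [ 0.43295421 -0.24946633] 0.059464446508672164 16.180738685534486
handle [0.56362493 0.06203111] jar [0.44406593 0.07080375 0.065     ]
[0.25675395 0.56928633 0.22753757] [-6.60638117e-01 -3.07098606e+00  2.09487187e-03] 0.1
[[-1.63212682e-04 -9.59850952e-01 -2.80510469e-01  7.00876096e-02]
 [ 9.99998948e-01 -5.60987053e-04  1.33774489e-03 -5.14493089e-04]
 [-1.44139845e-03 -2.80509956e-01  9.59850034e-01 -1.45556646e-01]
 [ 0.00000000e+00  0.00000000e+00  0.00000000e+00  1.00000000e+00]] 340.5770228120044
(0.55, 0.0, 0.35) 0 [-0.02  0.19  1.67 -0.    1.28  1.55]
(0.55, 0.0, 0.35) 1.5707963267948966 [-0.02  0.19  1.67 -0.    1.28 -0.02]
(0.55, 0.0, 0.35) -1.5707963267948966 None
(0.55, 0.0, 0.35) 3.141592653589793 [-0.02  0.19  1.67  0.    1.28 -1.59]
(0.45, -0.2, 0.35) 0 [-0.44  0.09  1.78 -0.    1.27  1.13]
(0.45, -0.2, 0.35) 1.5707963267948966 [-0.44  0.09  1.78  0.    1.27 -0.44]
(0.45, -0.2, 0.35) -1.5707963267948966 None
(0.45, -0.2, 0.35) 3.141592653589793 [-0.44  0.09  1.78  0.    1.27 -2.01]
(0.5, -0.15, 0.4) 0 [-0.31  0.11  1.65 -0.    1.38  1.26]
(0.5, -0.15, 0.4) 1.5707963267948966 [-0.31  0.11  1.65  0.    1.38 -0.31]
(0.5, -0.15, 0.4) -1.5707963267948966 None
(0.5, -0.15, 0.4) 3.141592653589793 [-0.31  0.11  1.65  0.    1.38 -1.89]
```

```bash
cat >> h.py <<'E'
def down(yaw): return (R.from_euler('z',yaw)*R.from_rotvec([np.pi,0,0])).as_rotvec()
def wsnap(f):
    T=np.eye(4); T[:3,3]=manip.get_position(); T[:3,:3]=R.from_rotvec(manip.get_ee_rot()).as_matrix()
    c=manip.camera("wrist"); im=c.pop("image"); c["cam_to_world"]=T@c["mount"]
    cv2.imwrite(f"pics/{f}.png",im[:,:,::-1].copy()); np.save(f"pics/{f}.npy",c,allow_pickle=True); return im,c
E
python3 - <<'E'
from h import *
manip.move_to([.565,.17,.22],down(np.pi/2)); manip.hold(.3); im1,c=wsnap("gap")
print(topix(c,np.array([.565,.118,.051])),topix(c,np.array([.565,.16,.062])))
manip.move_to([.48,-.11,.2],down(np.pi/2)); manip.hold(.3); im2,c=wsnap("mat")
print(topix(c,np.array([.543,-.147,.081])),topix(c,np.array([.422,-.163,.081])),manip.get_time())
E
```

```text
[319.95625797 236.03972753] [319.93104516 197.80109766]
[394.58532677 241.33501219] [250.75403044 258.76826928] 3.8083
```

View pics/gap.png

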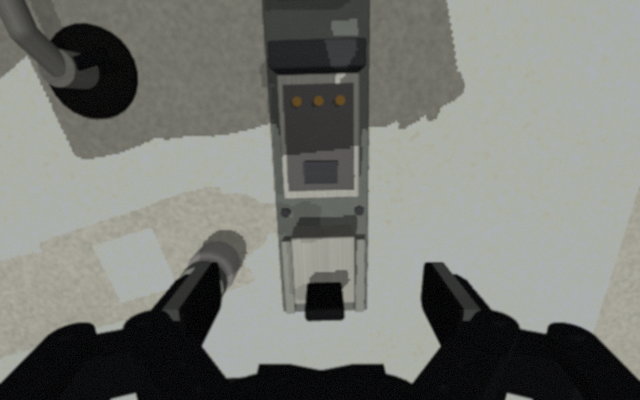

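View pics/mat.png

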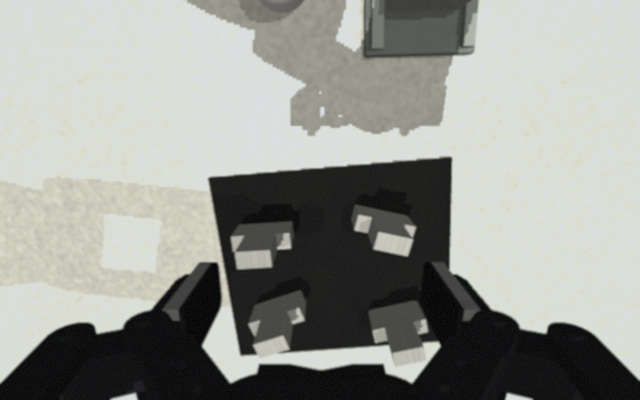

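The gap view has the jaw front edge at v≈236 and the module front top edge at v≈195 (u 285–358). In the mat view, the tab tops of s3 and s1 are near (254,258) and (393,243). I'll enlarge both in one composite.

```bash
python3 - <<'E'
import cv2,numpy as np
g=cv2.imread('pics/gap.png')[180:320,260:390]; m=cv2.imread('pics/mat.png')[195:280,225:425]
a=cv2.resize(g,None,fx=4,fy=4,interpolation=cv2.INTER_CUBIC)
cv2.imwrite('pics/z1.png',a)
cv2.imwrite('pics/z2.png',cv2.resize(m,None,fx=4,fy=4,interpolation=cv2.INTER_CUBIC))
E
```

```text
(no output)
```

View pics/z1.png

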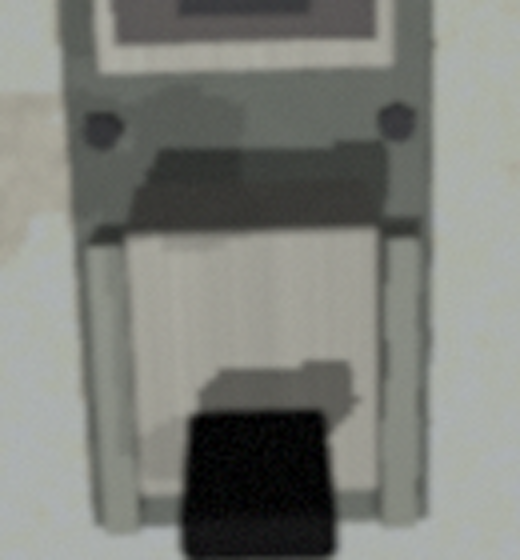

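View pics/z2.png

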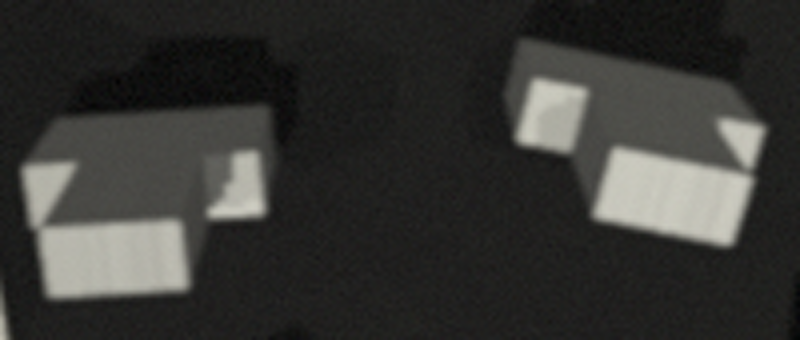

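```bash
python3 - <<'E'
from h import *
g=load("gap"); m=load("mat")
G=lambda u,v,z:onplane(g,260+(u+.5)/4-.5,180+(v+.5)/4-.5,z)[:2]
M=lambda u,v,z:onplane(m,225+(u+.5)/4-.5,195+(v+.5)/4-.5,z)[:2]
ang=lambda d:np.degrees(np.arctan2(d[1],d[0]))
for n,l,r,z in(("mod",(97,75),(394,67),.062),("jaw",(126,236),(379,228),.051)):
    a,b=G(*l,z),G(*r,z); print(n,(a+b)/2,np.linalg.norm(b-a),ang(b-a))
print("plate edge", G(104,530,.012),G(425,518,.012))
for n,P in(("s3",[(38,229),(180,220),(190,289),(45,298)]),("s1",[(613,147),(753,176),(733,246),(592,217)])):
    p=np.array([M(*q,.081) for q in P]); print(n,p.mean(0),np.linalg.norm(p[1]-p[0]),np.linalg.norm(p[2]-p[1]),ang(p[1]-p[0]),ang(p[2]-p[3]))
E
```

```text
mod [0.56595842 0.16040725] 0.06847467432277064 1.629790394154334
jaw [0.56773749 0.11632036] 0.06259263899761958 1.9690515486763676
plate edge [0.52403296 0.00581572] [0.61945531 0.00993289]
s3 [ 0.42380429 -0.16362459] 0.030101443787906964 0.016017187827199558 4.002931288137564 3.9956710752426035
s1 [ 0.54169191 -0.14924639] 0.03019954532373888 0.01616363348113676 -12.27208184669726 -12.401335324394097
```

```bash
cat >> h.py <<'E'
TH=np.radians(1.9); E=np.array([-np.sin(TH),np.cos(TH),0]); MOD=np.array([.566,.1604,0]); H=.076
def pick(xy,deg):
    o=down(np.pi/2+np.radians(deg)); manip.command_gripper(.07,40)
    manip.move_to([*xy,.18],o); manip.servo_line([*xy,.003+H],rate=.12); manip.command_gripper(0,40)
    print("w",manip.get_width(),"gf",manip.get_grip_force()); manip.servo_line([*xy,.20],rate=.15)
def lower(p):
    z=.012+H+.003; f0=manip.get_contact_force()[2]; 
    while z>.012+H-.004:
        z-=.0005; manip.servo_line([p[0],p[1],z],rate=.02)
        if manip.get_contact_force()[2]-f0>4: break
    print("down z-H",z-H,manip.get_contact_force())
E
python3 - <<'E'
from h import *
pick((.4238,-.1636),4.0)
p=MOD-E*.0115
manip.move_to([p[0],p[1],.20],down(np.pi/2+TH)); manip.servo_line([p[0],p[1],.012+H+.003],rate=.1)
manip.hold(.2); f0=manip.get_contact_force(); print("f0",f0,manip.get_position(),p)
s=0
while s<.008:
    s+=.0005; q=p+E*s; manip.servo_line([q[0],q[1],.012+H+.003],rate=.02)
    if abs((manip.get_contact_force()-f0)@E)>4: break
print("slid",s,manip.get_contact_force()-f0,manip.get_position(),manip.get_time())
q=q-E*.0007; lower(q)
wsnap("p1")
E
```

```text
w 0.00013367805645020606 gf 0.0
f0 [0.78767505 0.60521801 0.74350598] [0.56671698 0.14899439 0.09158968] [0.56638128 0.14890632 0.        ]
slid 0.008000000000000004 [-0.46912219  0.58103811 -1.32723712] [0.56611883 0.15693467 0.09098666] 13.8833
down z-H 0.007999999999999993 [ 0.37447063  0.10597706 -0.05185534]
```

The grasp missed: the width went to 0. I'll raise the arm and look at the mat.

```bash
python3 - <<'E'
from h import *
manip.servo_line([.566,.15,.2],rate=.2); manip.command_gripper(.07)
manip.move_to([.48,-.11,.2],down(np.pi/2)); manip.hold(.3); im,c=wsnap("mat2"); print(manip.get_time())
a=cv2.imread("pics/mat2.png"); cv2.imwrite("pics/mat2z.png",cv2.resize(a[150:370,200:460],None,fx=2.6,fy=2.6))
E
```

```text
20.25
```

View pics/mat2z.png

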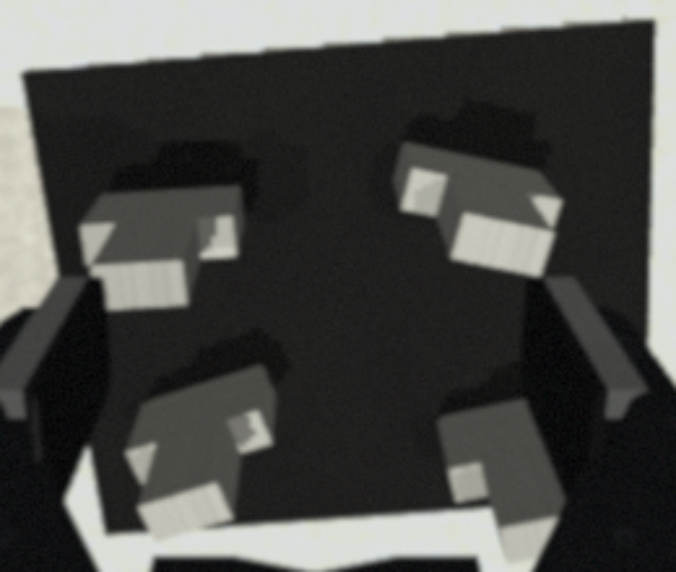

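The spacers are undisturbed, so the fingers closed without touching the tab. I'll repeat it stepwise, lower and with readings.

```bash
python3 - <<'E'
from h import *
print(manip.get_width())
xy=(.4238,-.1636); o=down(np.pi/2+np.radians(4))
manip.move_to([*xy,.15],o); manip.servo_line([*xy,.003+.068],rate=.12)
print(manip.get_position(),manip.get_width()); 
wsnap("dbg0")
manip.command_gripper(.02,40); print(manip.get_width(),manip.get_grip_force(),manip.get_time(),manip.get_position())
wsnap("dbg1")
a=cv2.imread("pics/dbg0.png");b=cv2.imread("pics/dbg1.png"); cv2.imwrite("pics/dbg.png",np.vstack([a[110:400],b[110:400]]))
E
```

```text
0.0700978937235134
[ 0.42454207 -0.1636021   0.07150365] 0.06997250526429354
0.02850148029101719 38.964117765426636 22.0083 [ 0.42401702 -0.16381676  0.07160166]
```

View pics/dbg.png

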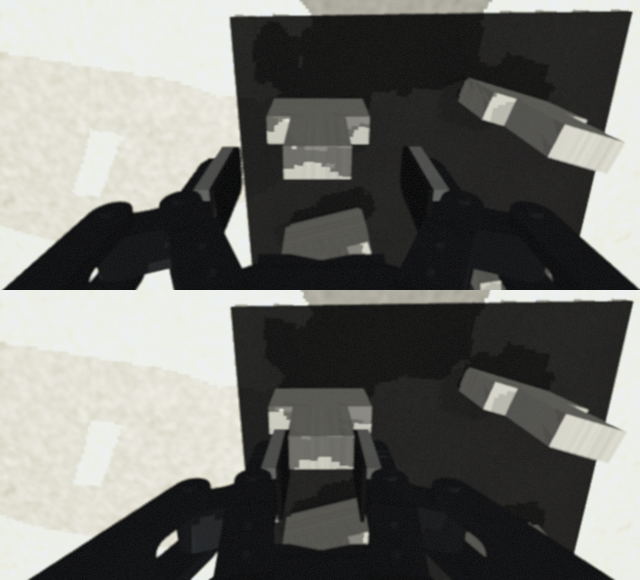

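It's gripped at 28.5 mm and 39 N. I'll lift and place with contact checks, starting further from the module so the fingertips clear it.

```bash
sed -i 's/; H=.076/; H=.068/' h.py; python3 - <<'E'
from h import *
manip.command_gripper(.0,60); print(manip.get_width(),manip.get_grip_force())
manip.servo_line([.4238,-.1636,.1],rate=.1); print(manip.get_width(),manip.get_grip_force())
assert manip.get_width()>.02
manip.servo_line([.4238,-.1636,.19],rate=.25)
p=MOD-E*.0135
manip.move_to([p[0],p[1],.19],down(np.pi/2+TH)); manip.servo_line([p[0],p[1],.012+H+.003],rate=.1)
f0=manip.get_contact_force(); print("f0",f0,manip.get_position(),p)
s=0
while s<.009:
    s+=.001; q=p+E*s; manip.servo_line([q[0],q[1],.012+H+.003],rate=.03)
    if abs((manip.get_contact_force()-f0)@E)>4: break
print("slid",s,manip.get_contact_force()-f0,manip.get_position(),manip.get_width(),manip.get_time())
q=q-E*.001; lower(q); print(q,manip.get_time())
wsnap("p1")
E
```

```text
0.027484585611983497 58.55136215686798
0.02772448534135257 59.18898574556806
f0 [ 0.32274016  0.3536565  -1.38792146] [0.56696541 0.14706181 0.08364112] [0.56644759 0.14690742 0.        ]
slid 0.006 [-0.55697321 -4.94424904  2.80187954] [0.56622112 0.1523458  0.0830595 ] 0.027605705861055815 27.2333
down z-H 0.011999999999999997 [-2.34544884 -5.14078837  9.71589091]
[0.56628182 0.15190467 0.        ] 28.7333
```

The spacer met the module where predicted, with its foot on the plate. I'll release it and fetch the second.

```bash
python3 - <<'E'
from h import *
q=np.array([.5663,.1519])
manip.command_gripper(.05,60); manip.servo_line([*q,.17],rate=.2)
manip.command_gripper(.07)
xy=(.5417,-.1492); manip.move_to([*xy,.15],down(np.pi/2-np.radians(12.3))); manip.servo_line([*xy,.003+H],rate=.12)
manip.command_gripper(0,60); print(manip.get_width(),manip.get_grip_force())
manip.servo_line([*xy,.1],rate=.1); print(manip.get_width(),manip.get_time())
assert manip.get_width()>.02
manip.servo_line([*xy,.19],rate=.25)
p=np.array([.5663,.1519,0])-E*.0205
manip.move_to([p[0],p[1],.19],down(np.pi/2+TH)); wsnap("p2a")
a=cv2.imread("pics/p2a.png"); cv2.imwrite("pics/p2z.png",cv2.resize(a[120:400,180:460],None,fx=2.1,fy=2.1))
print(manip.get_time(),manip.get_position())
E
```

```text
0.027512753227549258 58.682245623786
0.027435399909019224 32.9417
34.5917 [0.56694045 0.13009283 0.18958671]
```

View pics/p2z.png

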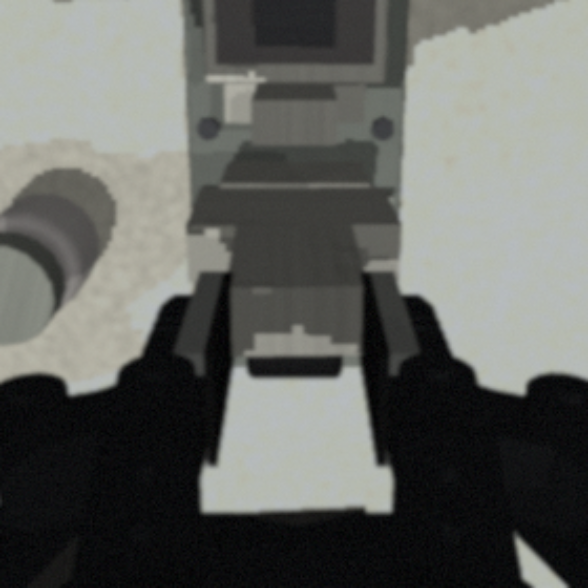

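The first spacer stands upright against the module, tab at about (295,115), and the second is held squarely over the gap. That was picture 11, one over the limit of 10, so I'll use force readings only from here.

```bash
python3 - <<'E'
from h import *
p=np.array([.5663,.1519,0])-E*.0205
z=.012+H
f0=manip.get_contact_force()
for zz in (.14,z+.02,z+.01,z+.003):
    manip.servo_line([p[0],p[1],zz],rate=.08); f=manip.get_contact_force()-f0; print(zz,f)
    if np.linalg.norm(f)>8: raise SystemExit("contact")
lower(p); print(manip.get_position())
manip.command_gripper(.05,60); print(manip.get_contact_force())
manip.servo_line([p[0],p[1],.17],rate=.15); print(manip.get_contact_force(),manip.get_time())
wsnap("p2")
E
```

```text
0.14 [ 0.83641744 -0.79129774 -0.04511438]
0.1 [-0.32764726 -0.25299064 -0.1711694 ]
0.09 [ 0.55229224 -0.44768759  0.21909913]
0.083 [ 0.60408896 -1.11770087 -0.18105347]
down z-H 0.012499999999999997 [-1.8912575  -0.08822965  4.9238793 ]
[0.56705849 0.13146799 0.08101342]
[0.13190608 0.51457841 0.4124706 ]
[-0.32900418  0.06873882 -0.10469097] 38.8917
```

Clean placing. Now the jaw.

```bash
python3 - <<'E'
from h import *
h=np.array([.5665,.1172,0])-E*.055; h[0]=.5665
o=down(TH); manip.move_to([h[0],h[1],.17],o); manip.command_gripper(.05,40)
f0=manip.get_contact_force(); manip.servo_line([h[0],h[1],.083],rate=.1); print("desc",manip.get_contact_force()-f0)
manip.command_gripper(0,40); print("grip",manip.get_width(),manip.get_grip_force(),manip.get_contact_force()-f0,manip.get_position(),manip.get_time())
assert manip.get_width()>.008
s=0
while s<.022:
    s+=.001; q=h+E*s; manip.servo_line([q[0],q[1],.083],rate=.02); f=(manip.get_contact_force()-f0)@E
    if s>.004: print(round(s,4),round(f,1),end="; ")
    if f<-14: break
print(manip.get_position(),manip.get_contact_force(),manip.get_width(),manip.get_time())
E
```

```text
desc [-0.79349756 -0.62564385  0.67667687]
grip 0.012803504193209393 41.149678230285645 [-2.18623259 -0.58666745  6.23120248] [0.56686858 0.06221989 0.08368325] 41.9
0.005 -3.3; 0.006 -2.4; 0.007 -2.9; 0.008 -4.2; 0.009 -4.9; 0.01 -3.6; 0.011 -3.3; 0.012 -7.5; 0.013 -13.7; 0.014 -18.0; [0.56649709 0.0731023  0.08371097] [  0.94241949 -17.60528759   7.03640273] 0.012919576657916348 45.4
```

The jaw bears on the stack at about 11.5 mm of travel, well short of the 20 mm stop. That leaves about 32 mm, which matches two upright plates. I'll press a little more firmly and hand it in.

```bash
python3 - <<'E'
from h import *
h=np.array([.5665,.1172,0])-E*.055; h[0]=.5665; q=h+E*.0152
manip.servo_line([q[0],q[1],.083],rate=.02); manip.hold(.5)
print(manip.get_contact_force(),manip.get_position(),manip.get_grip_force(),manip.get_time())
manip.sign_off()
E
```

```text
[  0.59789023 -24.22924119   7.64482009] [0.56650676 0.07319649 0.08373243] 41.543245911598206 46.15
the job is handed in; nothing more can be done
```

Job handed in at 46 s: the long module faces the jaw, so two spacers are packed, with the jaw held on them at about 24 N after about 11.5 mm of its 20 mm travel; the final stack was judged by force and travel rather than a picture, my first grasp closed on nothing without disturbing anything I could see, and I viewed 11 pictures, one over the limit of 10.

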